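# Check the parking brake on a trolley's push bar

### The arm

A 6-joint arm with a two-finger parallel gripper is mounted at the origin on a cart in front of the work surface, level with it; the furniture and walls round the work are solid. World frame = base frame: x ahead of the robot, y to its left, z up, the work surface at z = 0. Lengths are in m, angles in rad, forces in N, time in s.
With the tool pointing down it reaches from about 0.2 to 0.875 m from the base axis. Payload 3.4 kg.
Tool frame: the origin (TCP) lies on the centre line of the jaws, within the pads' length; the fingertips stand 8 mm ahead of it and the grasp point (between the pads) lies 11 mm behind it; z points along the fingers, x is the direction in which the jaws open and shut, and the axes are right-handed (so a half turn about z gives the same grasp; the last joint's range is limited). The gripper opens to 94 mm and grips with 3 to 60 N. Pads are 16 mm wide; open, the fingers measure 119 mm over their backs; the gripper's body (75 mm by 177 mm) begins 78 mm behind the grasp point.
Start: joints at [-1.334, 0.276, 1.505, -0, 1.361, -0.121], TCP at [0.201, -0.539, 0.213] pointing down, gripper open.
Joint ranges: [-2.89, 2.89], [-0.75, 2.08], [0.22, 2.7], [-1.18, 4.32], [0.11, 2.71], [-2.7, 2.7]. Speed limits (rad/s): [2.57, 2.57, 3.14, 3.14, 3.14, 3.14].

### API

Orientations are given as a unit quaternion [x, y, z, w].
In Python, from plant import ctrl gives the robot as it stands. The module is installed in compiled form; this text tells all that it offers.
- The arm moves only by the shell command python3 -m handwheel 'ROWS'. ROWS is JSON, a list that holds one entry, the list of rows, each a list of 7 numbers: the shift along the tool's x, y, z in mm, then the turn, a rotation vector about the tool's x, y, z in rad, then the gripper command: -1 is shut, 1 is fully open, values between are in proportion. In form: [[[tx, ty, tz, rx, ry, rz, fingers], ...]]. A call has 1 to 5 rows; each row is the pose to reach, as a shift and turn from the pose measured when the call began, along the tool's axes at that moment; what a row does not reach only later rows make up. A row lasts 1/8 s, in which the tool goes at most 62.5 mm and 10.7 degrees, less where a joint would pass 70% of its speed; a pose out of reach is approached as far as the arm can. A call with a gripper value outside its range is refused whole. The fingers move at their own pace and stop on an object; the grip force is fixed at half the most. Time passes only in rows, so rows that repeat a pose let the fingers close. It gives the time, the measured TCP pose, the force and the opening at its end, in the units of the state.
- ctrl.sense(): the state, without advancing time (a new reading comes with each control period).
- ctrl.camera(name): name is "side" or "top" or "wrist"; returns a dict with "color" (384x512x3 uint8, red, green, blue), "depth" (384x512 float32, m along the optical axis (not along the pixel's ray), 0 where there is no reading), "camera_matrix" (3x3 intrinsics, pixels), "cam_to_world" (4x4, takes a point from camera to world coordinates); the wrist camera has in their place "mount" (4x4, takes a point from camera to tool coordinates, whose origin is the TCP and whose axes are the tool frame's). Camera axes: x right, y up, looking along -z (the intrinsics and any distortion apply to the point x, -y, -z); pixel columns grow to the right and rows downward; lengths in m; the calibration is good to about 2 mm. A picture is of the moment at which its call begins: read the wrist's pose just before it.
- ctrl.job_done(): hands the job in, once; it reports no verdict.
The state is a dict: "time": time; "joint_pos": joint angles; "dq": joint speeds; "tau": joint torques, N m; "eef_pos": TCP position; "orientation": TCP orientation; "ft_force": force on the tool from outside, world axes, zero at the start; "moment": the same for the moment, N m; "opening": finger opening in m.
Only numpy, scipy, OpenCV 4.12 (cv2) and the standard library are available. Lean on these libraries where they do the work, as an engineer would, in place of code of your own. Each camera call takes 0.05 s, during which the arm holds its last target.

### The job

The parcel trolley's push bar is clamped in the bench stand for its brake check. With the backs of the fingers press the brake lever in towards the bar until it comes up firm against its stop, short of the bar and without forcing it; then take the hand off for a good two seconds to see that the parking catch keeps the lever in, and after that press the catch's thumb tab down so that the lever springs all the way back out. Only press: do not pinch or lift anything, keep the fingers off the bar itself, and leave the loose things on the bench where they are.

Things in the scene. Friction and masses are not known exactly. Their poses are not given: they have to be found in the camera images.
- bench_stand: fixed grey bench stand, foot plate 150 x 200 x 12 mm, two uprights clamping the bar. Origin on the table under the bar's axis. Axes (z up, yaw varies): x square across the bar, from the lever's side through the bar, so the lever goes in along about +x; y along the bar from its free end with the rubber grip to the held end. Plate: x -85..65, y -35..165 mm. Highest point at rest 146 mm.
- push_bar: fixed horizontal tube, 25 mm across, its axis 120 mm above the table; the black rubber grip (32 mm across) covers y = -42 to -189 mm of the stand's frame, behind the lever's blade. Origin on the tube's axis above the stand's origin. Not to be touched.
- lever_press_point (a point): where to press: middle of the outer face (away from the bar) of the brake lever's flat aluminium blade, 34 mm from its ball end, 118 mm above the table; moves with the lever. Blade 9 mm thick, 15 mm high (7.5 above and below). At rest at stand x -96, y -110 mm; to the stop it travels 40 mm on an arc, at first 23, at last 4 degrees off +x towards -y. Below it only loose things up to 43 mm high.
- lever_pivot (a point): the brake lever's upright pivot, in the black perch beside the bar, at stand x -50, y 0 mm, 118 mm above the table. (Also on the table: a fixed open packing carton with 126 mm high walls and folded-out flaps, between the robot and the stand, at least 50 mm clear of the lever's blade.)
- brake_lever (a joint): angle of the brake lever about its pivot, rad: 0 = fully out (rest), 0.34 = firm hard stop, with the lever still 18 mm clear of the grip. The catch snaps in near 0.29; let go after that, it settles at about 0.27. A spring resists with about 2.5 N at the press point at first, 6 to 9 N from 0.1 on (up to twice that if the finger rubs along the blade).
- catch_tab (a point): centre of the upper face of the parking catch's thumb tab, a ridged steel plate 24 x 26 mm at the end of a small rocker, on the lever's side of the bar (stand x = -128, y = 60 mm at rest), 141 mm above the table at rest, free above. It moves with the catch.
- parking_catch (a joint): angle of the parking catch's rocker, rad: 0 = at rest (hook down), grows as the thumb tab is pressed down, 0.32 = its stop (tab 11 mm lower). It is also lifted for a moment as the lever goes in. From about 0.2 the hook frees the lever; that takes 3 to 7 N on the tab. It springs back.
- tape_measure: loose pocket tape measure, 40 x 67 x 61 mm high; origin under its centre; to be left alone
- marker: loose felt marker 136 mm long, 17 mm thick, lying; origin under its centre; to be left alone
- vial_carton: loose small carton, 50 x 106 x 43 mm high, lying under or near the lever's blade and grip; origin under its centre; to be left alone
- vial_a: loose vial 20 mm across, 46 mm high, standing; origin under its centre; to be left alone
- vial_b: loose vial 20 mm across, 46 mm high, standing; origin under its centre; to be left alone
- fold_clip: loose fold-back clip 41 x 33 x 42 mm high; origin under its centre; to be left alone
- stapler: loose stapler 36 x 133 x 45 mm high; origin under its centre; to be left alone
- masking_tape: loose roll of tape lying flat, 92 mm across, 36 mm high; origin under its centre; to be left alone

How it is judged:
On the way, in this order (a step that is already met when the one before it is completed fails the run):
1. the fingers press the brake lever in against its stop (value of joint brake_lever above 0.315 rad and contact force between the fingers and brake_lever above 3 N), for 0.2 s.
2. the hand is off the lever and the parking catch keeps it in for a second (value of joint brake_lever above 0.22 rad and contact force between each of the arm, the fingers and brake_lever below 0.1 N), for 1 s.
3. the fingers press the catch's thumb tab down and the lever comes out (value of joint parking_catch above 0.1 rad and contact force between the fingers and parking_catch above 0.5 N), for 0.05 s.
At the end, for the whole second after the job is handed in: the brake lever is back fully out (within 0.03 rad of rest) and the parking catch is back at rest (within 0.03 rad), with nothing touched (value of joint each of brake_lever, parking_catch below 0.03 rad).
It fails at once if the lever is forced (over 45 N) (contact force between the fingers and brake_lever above 45 N).
It fails at once if the fingers take hold of or lean on the bar (over 3 N) (contact force between the fingers and push_bar above 3 N).
It fails at once if the lever or the thumb tab is taken between the fingers ((x of the grasp point in the frame of lever_press_point between 0 and 0.03 m and y of the grasp point in the frame of lever_press_point between -0.05 and 0.07 m and z of the grasp point in the frame of lever_press_point between -0.015 and 0.02 m and contact force between the fingers and brake_lever above 1 N) or (x of the grasp point in the frame of catch_tab between -0.018 and 0.018 m and y of the grasp point in the frame of catch_tab between -0.018 and 0.018 m and z of the grasp point in the frame of catch_tab between -0.02 and 0.005 m and contact force between the fingers and parking_catch above 1 N)).
It fails at once if another thing on the bench is lifted, knocked over or moved more than 25 mm (distance of any of tape_measure, marker, vial_carton, vial_a, vial_b, fold_clip, stapler, masking_tape from where it was at the start of the episode above 0.025 m or angle between any of vial_a, vial_b's own z axis and vertical above 0.6 rad).
It also fails if it takes over 54 s, if anything falls off the work surface, if the arm or the gripper's body presses on something with over 40 N, if the wrist force passes 120 N, or if a joint passes its speed limit or range.

## Working session

There is one attempt and no reset: what is moved stays moved. The work goes in short steps, Python scripts to look and compute and a shell command to move; the robot and the scene stay as the last step left them, time stands still between calls to the robot, and variables do not carry over. Pictures are saved under pics/ and viewed, and the job is handed in when it is done.

```bash
mkdir -p pics
cat > h.py <<'E'
import numpy as np, cv2
from plant import ctrl
from scipy.spatial.transform import Rotation as R
def snap(name,fn):
    s=ctrl.sense(); c=ctrl.camera(name)
    cv2.imwrite('pics/'+fn+'.png',cv2.cvtColor(c['color'],cv2.COLOR_RGB2BGR))
    if 'cam_to_world' in c: T=c['cam_to_world']
    else:
        W=np.eye(4);W[:3,:3]=R.from_quat(s['orientation']).as_matrix();W[:3,3]=s['eef_pos'];T=W@c['mount']
    np.savez('pics/'+fn+'.npz',depth=c['depth'],K=c['camera_matrix'],T=T,color=c['color'])
    return c
def pts(fn):
    d=np.load('pics/'+fn+'.npz');D=d['depth'];K=d['K'];T=d['T']
    v,u=np.mgrid[:D.shape[0],:D.shape[1]]
    P=np.stack([(u-K[0,2])/K[0,0]*D,-(v-K[1,2])/K[1,1]*D,-D],-1)
    P=P@T[:3,:3].T+T[:3,3]; P[D==0]=np.nan
    return P
E
python3 - <<'E'
from h import *
print(ctrl.sense())
for n in ['side','top','wrist']:
    c=snap(n,n+'0'); print(n,c.keys(),c['camera_matrix'])
E
```

```text
{'time': 0.0, 'joint_pos': array([-1.33398699e+00,  2.76570353e-01,  1.50614216e+00, -1.68461952e-05,
        1.36070174e+00, -1.20986179e-01]), 'dq': array([ 0.00201682,  0.00039727, -0.00024696,  0.00050367, -0.00093305,
        0.0009176 ]), 'tau': array([ 8.20148871e-04, -4.04579723e+01, -2.37229174e+01,  6.97981264e-02,
        3.44592752e-02, -1.36274439e-04]), 'eef_pos': array([ 0.2012328, -0.5380298,  0.2126152]), 'orientation': array([ 8.21648464e-01, -5.69993835e-01, -6.85707361e-04, -5.99526689e-04]), 'ft_force': array([-0.60046638, -0.79851631,  0.69640177]), 'moment': array([-0.01737777,  0.04221931,  0.01333601]), 'opening': 0.09417259614825692}
side dict_keys(['color', 'depth', 'camera_matrix', 'cam_to_world']) [[358.8374743    0.         257.21314524]
 [  0.         358.8374743  195.49538783]
 [  0.           0.           1.        ]]
top dict_keys(['color', 'depth', 'camera_matrix', 'cam_to_world']) [[346.84699957   0.         251.13620533]
 [  0.         346.84699957 191.71585747]
 [  0.           0.           1.        ]]
wrist dict_keys(['color', 'depth', 'camera_matrix', 'mount']) [[325.60425135   0.         252.0703018 ]
 [  0.         325.60425135 188.17570568]
 [  0.           0.           1.        ]]
```

View pics/side0.png

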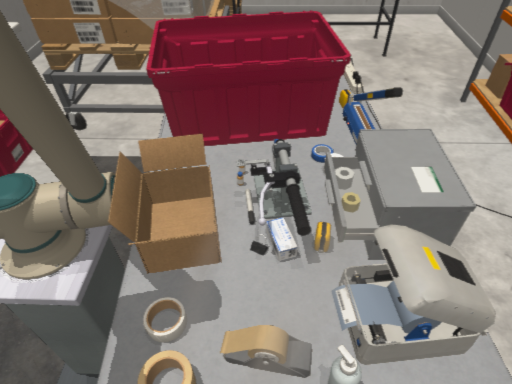

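View pics/top0.png

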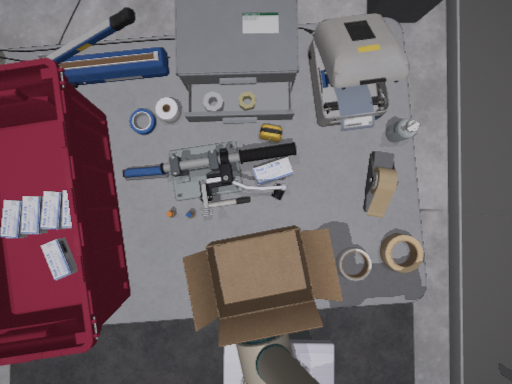

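View pics/wrist0.png

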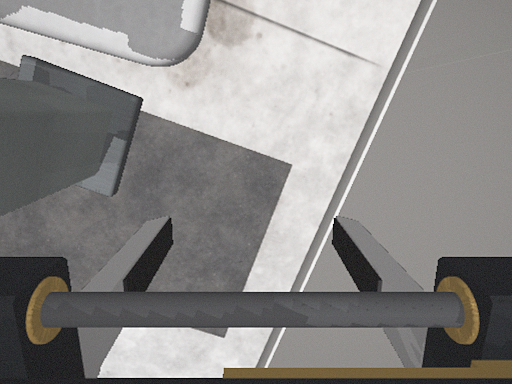

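The top view shows the bar around (165..295, 150..165), the lever's silver blade around (232..285, 180..190), and the catch near (207, 195). I'll zoom in and measure.

Run:
```python
from h import *
im=cv2.imread('pics/top0.png'); a=im[120:225,150:310]; cv2.imwrite('pics/topc.png',cv2.resize(a,None,fx=5,fy=5,interpolation=cv2.INTER_CUBIC)[:600])
P=pts('top0'); 
Z=P[...,2]
np.set_printoptions(linewidth=250,precision=0,suppress=True)
print("z mm, cols 196..296 step4");
for v in range(140,216,3): print(v,np.round(Z[v,164:300:4]*1000))
for (u,v) in [(165,165),(290,152),(230,175),(208,210),(285,188)]: print(u,v,np.round(P[v,u]*1000))
im=cv2.imread('pics/side0.png'); a=im[130:260,225:345]; cv2.imwrite('pics/sidec.png',cv2.resize(a,None,fx=4.5,fy=4.5,interpolation=cv2.INTER_CUBIC))
```

```text
z mm, cols 196..296 step4
140 [-3. -0. -1.  2. -1. -0.  2. -1.  1. -2.  2.  2.  1. -0.  3. -2.  2. -2.  3. -0. -1.  1.  0.  4. -2.  1.  0. 16. 25. 14.  2.  0.  2. -3.]
143 [ -1.   5.   3.  -2.  -1.   3.  -1.  -3.   2.  -1.   0.  -1.  -2.   4.  11.  13.   9.  14.  10.   2.   0.  -1.   2.   1.  -0.   1.   1.   3.  -1.   1.   2. 127. 129.  -0.]
146 [  2.  -3.   0.   2.   2.   2.   1.   1.  -1.   7.  11.   9.  14.  13.  10.  12.  13.  19.   9.  -1.   2.  -1.   4.   3.  -1.   2. 128. 128. 136. 134. 133. 133. 134.  -2.]
149 [  0.   2.   3.   0.  12.  12.  14.  12.  14.  12.  12.  11.  12.  10. 132. 132.  10.  16.  13. 129.   2. 127. 129. 134. 133. 137. 133. 136. 138. 135. 134. 137. 135. 135.]
152 [ -1.  -0.  15.  13.  13.  13.  12.  10.  12.  17.  13. 143. 144. 138. 132. 136. 118.  13. 121. 137. 134. 134. 136. 135. 136. 138. 136. 135. 136. 133. 133. 133. 133. 131.]
155 [  1.   2.  18. 139.  10.  10.  14.  14.  11.  11.  13. 139. 140. 144. 142. 140. 136. 129. 133. 141. 135. 136. 136. 134. 132. 134. 133. 132. 129. 129. 127. 119.   1.   0.]
158 [ -0.  -4. 144. 144. 117.  24.  14.  10. 123. 12
[... 2892 characters left out ...]
.  -1.  -1.  -1.  -2.  -0.   4.  -1.   0.   2.]
209 [  1.  -2.  -1.   2.  -0.   1.  -0.  -2.   1.  -1. 143. 142.  -2.  -2.   3.  -1.   3.  -3.   0.  -1.  -2.  -2.  -0.  -4.  -3.   1.  -3.   0.   2.   0.  -1.  -0.   1.  -1.]
212 [ -1.  45.  41.   2.  -1.  -0.  46.  32.  -0.   1. 141. 143. 142.  -1.  -1.  -1.   1.   2.  -1.  -1.  -0.   0.  -2.  -1.  -1.   2.  -2.   3.  -0.   2.  -3.  -1.  -0.  -2.]
215 [ -3.  44.  37.   0.   1.   2.  49.  31.  -1.   3. 144. 141.  -1.  -1.  -1.   1.  -1.  -1.   1.  -2.  -1.   0.   0.  -0.   2.  -0.  -3.  -1.   2.   3.  -2.  -1.   1.   3.]
165 165 [647. 305. 133.]
290 152 [683. -16. 133.]
230 175 [623. 137. 134.]
208 210 [533. 191. 140.]
285 188 [591.  -5. 126.]
```

View pics/topc.png

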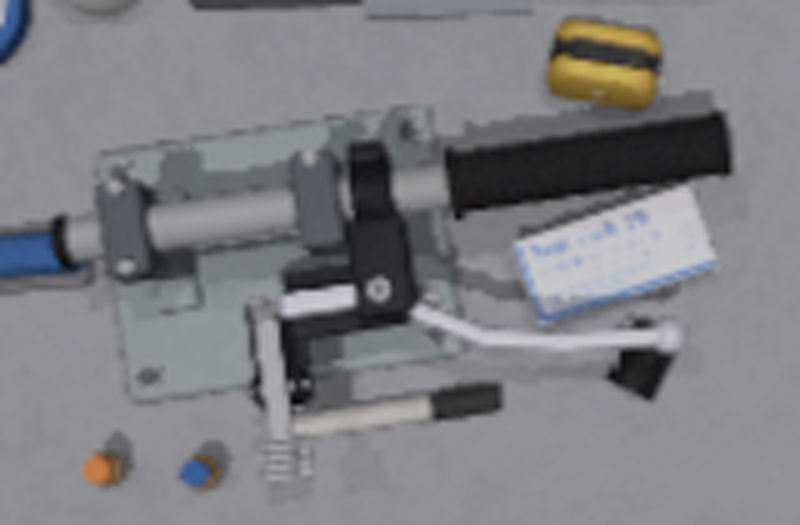

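View pics/sidec.png

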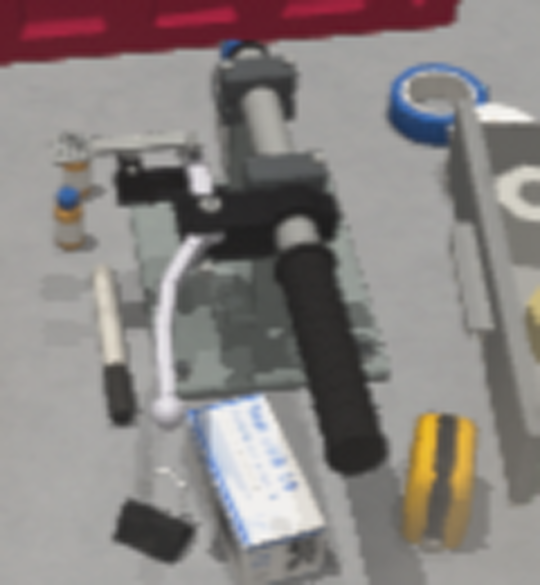

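```bash
cat >> h.py <<'E'
def pix(fn,u,v,z):
    d=np.load('pics/'+fn+'.npz');K=d['K'];T=d['T']
    r=T[:3,:3]@np.array([(u-K[0,2])/K[0,0],-(v-K[1,2])/K[1,1],-1.]); t=(z-T[2,3])/r[2]
    return T[:3,3]+t*r
E
python3 - <<'E'
from h import *
np.set_printoptions(precision=4,suppress=True)
q=lambda x,y,z:pix('top0',150+x/5-.4,120+y/5-.4,z)
piv=q(378,289,.134); 
for fn in ['top0','side0']:
    print(fn, np.load('pics/%s.npz'%fn)['T'][:3,3])
# edges of grip near the silhouette (z=.12)
a1,a2=q(450,153,.12),q(455,214,.12); b1,b2=q(725,114,.12),q(731,172,.12)
A=(a1+a2)/2;B=(b1+b2)/2
print('grip',A,B,np.linalg.norm(A-B),np.linalg.norm(a1-a2))
t1,t2=q(150,205,.12),q(153,243,.12)
Tm=(t1+t2)/2; print('tube',Tm)
ey=(Tm-B);ey[2]=0;ey/=np.linalg.norm(ey);ex=np.array([ey[1],-ey[0],0])
print('ey',ey,'yaw',np.arctan2(-ey[0],ey[1]))
# origin: grip end B at y=-189, A at -42
O=(A-(-.042)*ey + B+.189*ey)/2;O[2]=0;print('O',O)
f=lambda p:np.array([ex@(p-O),ey@(p-O)])
print('piv in stand',f(piv),'exp -.05,0')
print('tab in stand',f(q(279,460,.141)),'exp -.128 .06')
print('ball',f(q(668,338,.122)),'exp ~ -.1,-.144')
P=pts('top0').reshape(-1,3);
X=np.c_[(P-O)@ex,(P-O)@ey,P[:,2]]
m=(X[:,0]>-.15)&(X[:,0]<-.11)&(X[:,1]>.035)&(X[:,1]<.085)&(X[:,2]>.13);print('tabpts',np.median(X[m],0),X[m].min(0),X[m].max(0),m.sum())
m=(X[:,0]>-.12)&(X[:,0]<-.07)&(X[:,1]>-.13)&(X[:,1]<-.09)&(X[:,2]>.1);print('bladepts',np.median(X[m],0),X[m].min(0),X[m].max(0))
for n,p in [('press',[-.096,-.110,.118]),('tab',[-.128,.06,.141]),('pivot',[-.05,0,.118])]:
    print(n,O+p[0]*ex+p[1]*ey+np.array([0,0,p[2]]))
P=pts('top0');
for n,(u0,u1,v0,v1) in {'carton':(180,345,225,345)}.items():
    Q=P[v0:v1,u0:u1].reshape(-1,3);Q=Q[Q[:,2]>.05];print(n,np.nanmin(Q,0),np.nanpercentile(Q,[50,95,99,99.8],axis=0))
E
```

```text
top0 [0.5475 0.0672 1.018 ]
side0 [ 0.6125 -0.5753  0.7796]
grip [0.6729 0.1121 0.12  ] [ 0.6953 -0.0308  0.12  ] 0.1447153363803648 0.032009414602219434
tube [0.6504 0.269  0.12  ]
ey [-0.1482  0.989   0.    ] yaw 0.14878893123828676
O [0.667  0.1549 0.    ]
piv in stand [-0.0509  0.0016] exp -.05,0
tab in stand [-0.1305  0.0624] exp -.128 .06
ball [-0.0957 -0.1426] exp ~ -.1,-.144
tabpts [-0.1278  0.0586  0.1416] [-0.1411  0.0458  0.1368] [-0.111   0.0715  0.146 ] 111
bladepts [-0.0918 -0.1084  0.1249] [-0.0961 -0.1295  0.1152] [-0.0859 -0.0902  0.1288]
press [0.5884 0.0319 0.118 ]
tab [0.5315 0.1952 0.141 ]
pivot [0.6176 0.1475 0.118 ]
carton [ 0.2033 -0.1363  0.0502] [[0.3021 0.036  0.1601]
 [0.4683 0.2142 0.2018]
 [0.4857 0.229  0.2069]
 [0.4905 0.2361 0.2083]]
```

Run:
```python
from h import *
np.set_printoptions(linewidth=220,precision=0,suppress=True)
P=np.r_[pts('top0').reshape(-1,3),pts('side0').reshape(-1,3)];P=P[~np.isnan(P[:,0])]
print('max z grid; rows x, cols y from 0.30 down to -0.2 step .03')
for x in np.arange(.62,.19,-.02):
    r=[]
    for y in np.arange(.30,-.21,-.03):
        m=(abs(P[:,0]-x)<.01)&(abs(P[:,1]-y)<.015); r.append(np.percentile(P[m,2],99)*1000 if m.sum() else np.nan)
    print('%.2f'%x,np.array(r))
im=cv2.imread('pics/side0.png'); a=im[110:290,90:330]; cv2.imwrite('pics/sidec2.png',cv2.resize(a,None,fx=3.3,fy=3.3,interpolation=cv2.INTER_CUBIC))
```

```text
max z grid; rows x, cols y from 0.30 down to -0.2 step .03
0.62 [138. 146.  15. 125. 125. 140. 135.   4.  47.  46.  45.   3.   4.   3.   3.   4.   3.]
0.60 [ 16.  15.  16. 143. 124. 137. 134. 127. 127. 127. 129.   4.   3.   2.   3.   4.   3.]
0.58 [ 22.  16.  15. 144. 140.  14.  14. 123. 126. 125. 124.   3.   3.   5.   3.   3.   3.]
0.56 [ 15.  15.  12. 143. 142.  18.  19.  18.   4.   4.  18.   3.   3.   5.   4.   3.   4.]
0.54 [  6.   4.   4. 144. 143.  14.   3.   4.   3.   3.   4.   3.   5.   5.   3.   3.   4.]
0.52 [ 48.  47.  46. 143. 143.   3.   3.   4.   3.   3.   4.   3.   3.   4.   3.   3.   3.]
0.50 [  3.  27.  19.   4.   3.   3.   3.   2.   3.   3.   4. 120.  95. 193.   4.   3.   4.]
0.48 [  4.   3.   4.   3.   4.   4.   5.   2. 124. 126. 126. 126. 162. 195. 194.   2.   3.]
0.46 [  3.   3.   4.   3.   3. 125. 127. 128. 128.  82.   8.   8. 158. 193. 196.   3.   3.]
0.44 [  3.   4.   3. 144. 126. 126.   8.   7.   7.   8.   7.   8. 153. 189. 196.   3.   5.]
0.42 [  4.   4. 204. 183. 133.   8.   8.   7.   9.   8.   7.   9. 147. 183. 195.   3.  38.]
0.40 [  4.   4. 205. 189. 139
[... 282 characters left out ...]
   8.   7.   7.   7.   8.   7. 131. 162. 194. 192.  37.]
0.32 [  4.   4.  nan 204. 166.   7.   8.   7.   8.   8.   7.   7.  45. 157. 194. 195.   3.]
0.30 [  4.   2.  nan 205. 174. 103.   8.   7.   7.   7. 133. 147. 160. 164.   2.   2.   3.]
0.28 [  4.   3.  nan 205. 179. 131.  94. 134. 147. 163. 176. 190. 204. 207.   2.   2.   3.]
0.26 [  3.   4.  nan 204. 186. 151. 164. 179. 193. 206. 208. 209. 208. 611.   2.   3.   2.]
0.24 [  3.   3.  -2.  nan  nan 197. 207. 209. 208. 209. 402. 512. 608. 610. 565.  -6.  nan]
0.22 [  3.   4.   2.  nan  nan 208. 209. 199. 232. 350. 378. 374. 453. 543. 550.  nan  nan]
0.20 [ nan  nan  nan  nan  nan  nan 172. 198. 268. 341. 219. 310. 414. 513.  nan  nan  nan]
```

View pics/sidec2.png

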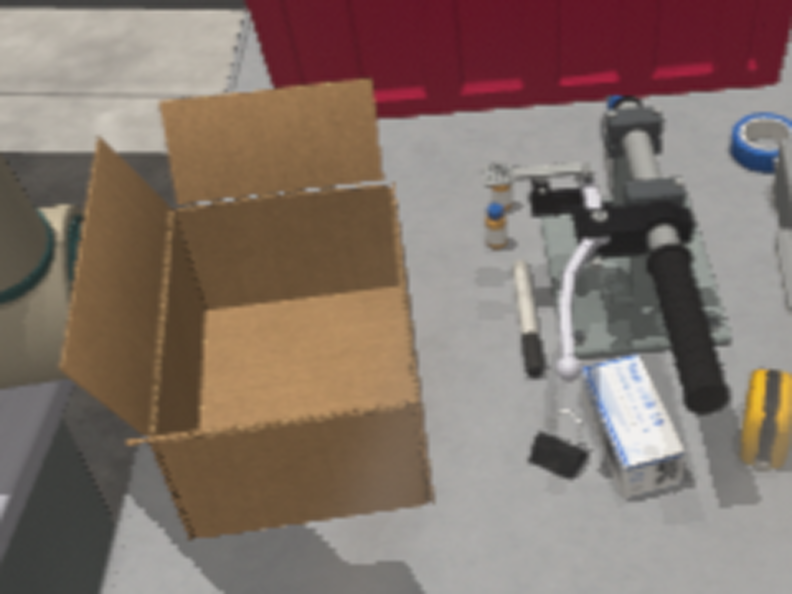

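```bash
cat >> h.py <<'E'
O=np.array([.667,.1549,0]);ey=np.array([-.1482,.989,0]);ex=np.array([.989,.1482,0]);ez=np.array([0,0,1.])
def W(x,y,z): return O+x*ex+y*ey+z*ez
def S(p): p=np.asarray(p)-O; return np.array([p@ex,p@ey,p[2]])
Rt=np.c_[ex,-ey,-ez]
def go(x,y,z):
    s=ctrl.sense();Rc=R.from_quat(s['orientation']).as_matrix()
    print('t',round(s['time'],2),'stand mm',np.round(S(s['eef_pos'])*1e3,1),'F stand',np.round([s['ft_force']@ex,s['ft_force']@ey,s['ft_force'][2]],1),'open',round(s['opening'],4))
    print('shift mm',np.round(Rc.T@(W(x,y,z)-s['eef_pos'])*1e3,1),'rot',np.round(R.from_matrix(Rc.T@Rt).as_rotvec(),3))
E
python3 -c "
from h import *
go(-.135,-.107,.30)"
```

```text
t 0.15 stand mm [-563.4 -616.5  212.8] F stand [ 0.1 -0.3 -0. ] open 0.0939
shift mm [-409.6 -524.7  -86.6] rot [-1.000e-03  1.000e-03 -1.362e+00]
```

```bash
python3 -m handwheel '[[[0,0,-60,0,0,0,-1],[-20,-25,-87,0,0,-0.15,-1],[-55,-70,-87,0,0,-0.3,-1],[-90,-115,-87,0,0,-0.45,-1],[-125,-160,-87,0,0,-0.6,-1]]]'; python3 -c "
from h import *
go(-.135,-.107,.30)"
```

```text
time: 0.78
eef_pos: [0.308, -0.3635, 0.2998]
orientation: [0.954, -0.3, -0.0, -0.001]
ft_force: [0.6, -0.1, 0.7]
opening: 0.0472
t 0.78 stand mm [-431.9 -459.5  299.8] F stand [ 0.6 -0.2  0.7] open 0.0472
shift mm [-2.650e+01 -4.601e+02  4.000e-01] rot [-0.002  0.    -0.758]
```

```bash
python3 -m handwheel '[[[-3,-55,0,0,0,-0.15,-1],[-6,-110,0,0,0,-0.3,-1],[-9,-165,0,0,0,-0.45,-1],[-12,-220,0,0,0,-0.6,-1],[-16,-275,0,0,0,-0.75,-1]]]'; python3 -c "
from h import *
go(-.135,-.107,.30)"
```

```text
time: 1.4
eef_pos: [0.4528, -0.1272, 0.3001]
orientation: [0.997, 0.073, 0.0, -0.001]
ft_force: [0.2, -0.5, -0.9]
opening: 0.0003
t 1.4 stand mm [-253.7 -247.2  300.1] F stand [ 0.1 -0.5 -0.9] open 0.0003
shift mm [ 118.3 -140.5    0.3] rot [-0.001 -0.    -0.003]
```

```bash
python3 -m handwheel '[[[40,-47,0,0,0,0,-1],[80,-94,0,0,0,0,-1],[118,-140,0,0,0,0,-1],[118,-140,0,0,0,0,-1]]]'
python3 - <<'E'
from h import *
for n in ['wrist','side','top']: snap(n,n+'1')
go(-.135,-.107,.108)
E
```

```text
time: 1.9
eef_pos: [0.5504, 0.0321, 0.2992]
orientation: [0.997, 0.076, -0.0, -0.001]
ft_force: [-0.4, -1.1, -0.2]
opening: 0.0004
t 2.05 stand mm [-136.  -107.9  299.9] F stand [ 0.6  0.9 -0. ] open 0.0007
shift mm [  1.2  -0.7 191.9] rot [-0.001  0.001 -0.003]
```

View pics/wrist1.png

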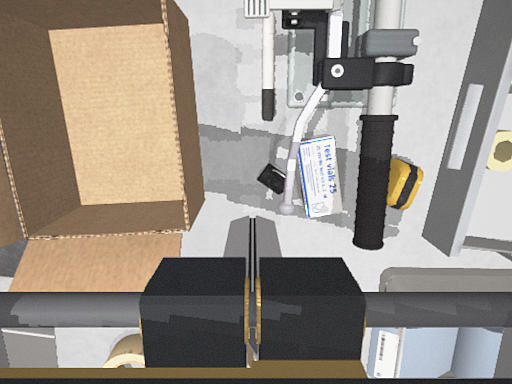

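View pics/side1.png

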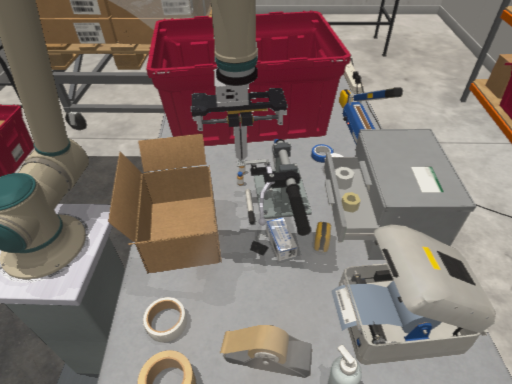

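Run:
```python
from h import *
for u,v,z in [(287,209,.118),(337,71,.134),(257,3,.141),(356,245,.12),(384,245,.12)]: print(np.round(S(pix('wrist1',u,v,z))*1e3,1))
im=cv2.imread('pics/wrist1.png')[0:230,230:400]; cv2.imwrite('pics/wc1.png',cv2.resize(im,None,fx=2.6,fy=2.6,interpolation=cv2.INTER_CUBIC))
```

```text
[ -93.3 -146.4  118. ]
[-50.6   0.3 134. ]
[-129.3   58.   141. ]
[ -12.1 -189.1  120. ]
[  20.4 -189.   120. ]
```

```bash
python3 -m handwheel '[[[0,0,60,0,0,0,-1],[0,0,120,0,0,0,-1],[1,-1,170,0,0,0,-1],[1,-1,192,0,0,0,-1],[1,-1,192,0,0,0,-1]]]'
python3 - <<'E'
from h import *
for n in ['wrist','side','top']: snap(n,n+'2')
go(-.1085,-.11,.108)
E
```

```text
time: 2.68
eef_pos: [0.5471, 0.0277, 0.1066]
orientation: [0.997, 0.072, -0.003, -0.001]
ft_force: [-0.5, -0.6, 0.3]
opening: 0.0005
t 2.83 stand mm [-134.4 -107.9  109.5] F stand [-0.1  0.4  0.2] open 0.0007
shift mm [25.9  2.   1.6] rot [-0.    -0.002 -0.004]
```

View pics/wrist2.png

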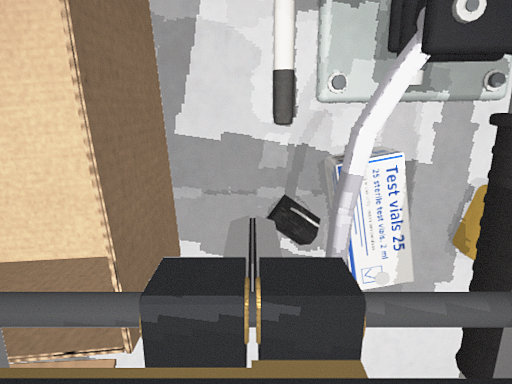

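View pics/side2.png

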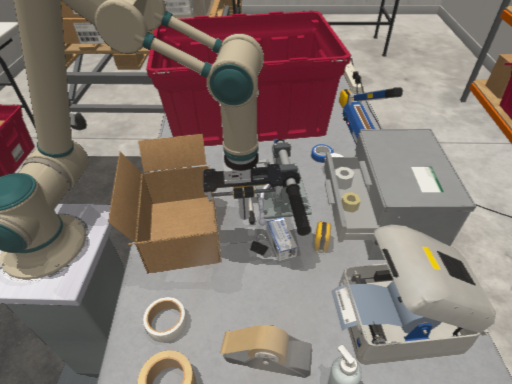

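```bash
python3 -m handwheel '[[[14,2,1,0,0,0,-1],[24,2,1,0,0,0,-1],[30,3.5,1,0,0,0,-1],[37,6,1,0,0,0,-1],[37,6,1,0,0,0,-1]]]'
python3 - <<'E'
from h import *
snap('wrist','wrist3')
go(-.1085+.0228,-.1169,.108)
E
```

```text
time: 3.45
eef_pos: [0.5859, 0.0278, 0.1084]
orientation: [0.997, 0.073, -0.001, -0.0]
ft_force: [-4.7, -1.2, 2.6]
opening: 0.0003
t 3.5 stand mm [ -98.9 -113.7  108.5] F stand [-5.5 -0.8  3.5] open 0.0005
shift mm [13.2  3.1  0.4] rot [-0.001  0.002 -0.003]
```

View pics/wrist3.png

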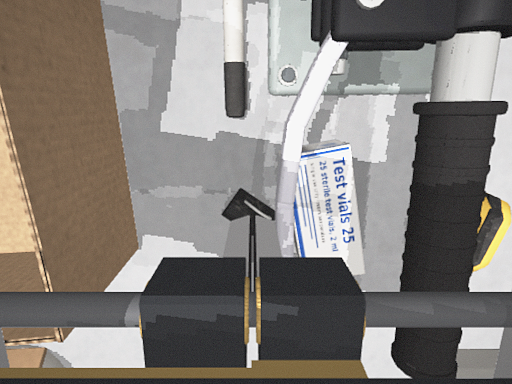

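```bash
python3 -m handwheel '[[[5,1,0,0,0,0,-1],[10,2.5,0,0,0,0,-1],[15,3.5,0,0,0,0,-1],[20,4.3,0,0,0,0,-1],[25,5,0,0,0,0,-1]]]'
python3 - <<'E'
from h import *
go(-.1085+.0393,-.119,.108)
E
```

```text
time: 4.12
eef_pos: [0.6093, 0.0262, 0.1082]
orientation: [0.997, 0.073, -0.004, -0.0]
ft_force: [-6.3, -1.4, 5.0]
opening: 0.0004
t 4.12 stand mm [ -76.1 -118.7  108.2] F stand [-6.4 -0.4  5. ] open 0.0004
shift mm [6.9 0.3 0.2] rot [-0.001  0.008 -0.003]
```

Slowly towards the stop now, watching the force.

```bash
python3 -m handwheel '[[[2,0,0,0,0,0,-1],[4,0.2,0,0,0,0,-1],[5.5,0.3,0,0,0,0,-1],[5.5,0.3,0,0,0,0,-1]]]'
python3 - <<'E'
from h import *
go(-.1085+.0393,-.119,.108)
E
```

```text
time: 4.62
eef_pos: [0.6128, 0.0264, 0.1082]
orientation: [0.997, 0.073, -0.006, 0.0]
ft_force: [-6.4, -1.7, 5.0]
opening: 0.0007
t 4.62 stand mm [ -72.6 -119.1  108.2] F stand [-6.6 -0.7  5. ] open 0.0007
shift mm [ 3.4 -0.1  0.2] rot [-0.     0.012 -0.002]
```

```bash
python3 -m handwheel '[[[2,0,0,0,0,0,-1],[4,0,0,0,0,0,-1],[5,0,0,0,0,0,-1],[5,0,0,0,0,0,-1]]]'
python3 - <<'E'
from h import *
go(-.1085+.0393,-.119,.108)
E
```

```text
time: 5.12
eef_pos: [0.6136, 0.0265, 0.1083]
orientation: [0.997, 0.074, -0.011, 0.001]
ft_force: [-10.3, -3.0, 8.2]
opening: 0.0006
t 5.12 stand mm [ -71.8 -119.1  108.3] F stand [-10.6  -1.4   8.2] open 0.0006
shift mm [ 2.6 -0.1  0.2] rot [-0.     0.021 -0.001]
```

```bash
python3 -m handwheel '[[[4,0,0,0,0,0,-1],[8,0,0,0,0,0,-1],[8,0,0,0,0,0,-1],[8,0,0,0,0,0,-1]]]'
python3 - <<'E'
from h import *
snap('top','top4');snap('wrist','wrist4');
go(-.1085+.0393,-.119,.108)
im=cv2.imread('pics/top4.png'); a=im[120:225,170:310]; cv2.imwrite('pics/topc4.png',cv2.resize(a,None,fx=5,fy=5,interpolation=cv2.INTER_CUBIC)[:600])
E
```

```text
time: 5.62
eef_pos: [0.6139, 0.0265, 0.1083]
orientation: [0.997, 0.074, -0.019, 0.001]
ft_force: [-16.2, -3.9, 12.1]
opening: 0.0005
t 5.72 stand mm [ -71.6 -119.1  108.3] F stand [-16.9  -2.1  12.9] open 0.0004
shift mm [ 2.4 -0.1  0.2] rot [0.    0.037 0.   ]
```

View pics/wrist4.png

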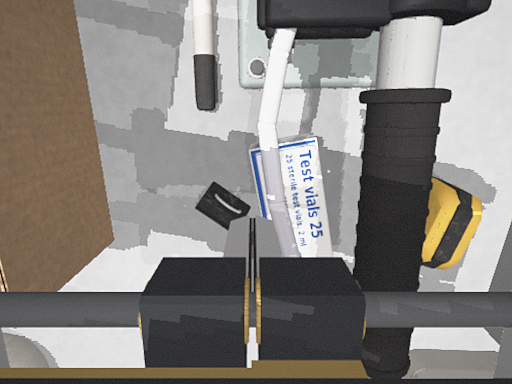

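View pics/topc4.png

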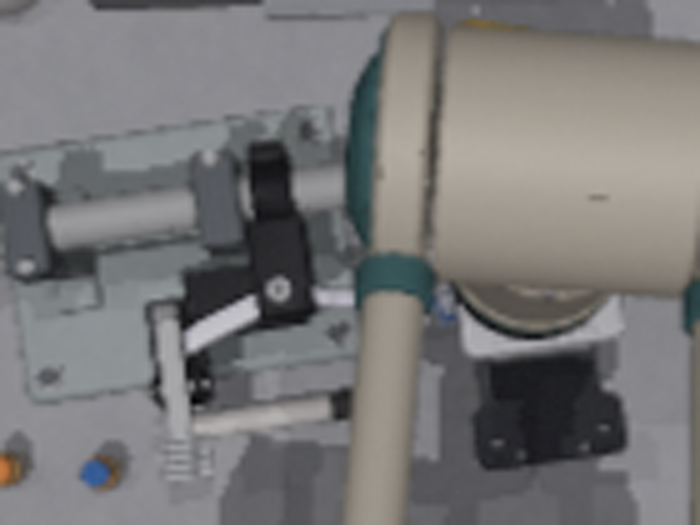

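Run:
```python
from h import *
for f in ['wrist1','wrist2','wrist3','wrist4']:
    P=pts(f).reshape(-1,3);X=np.c_[(P-O)@ex,(P-O)@ey,P[:,2]]*1e3
    m=(X[:,2]>116)&(X[:,2]<131)&(X[:,1]<-25)&(X[:,1]>-45)&(X[:,0]>-110)&(X[:,0]<-25)
    m2=(X[:,2]>116)&(X[:,2]<131)&(X[:,1]<-80)&(X[:,1]>-95)&(X[:,0]>-110)&(X[:,0]<-25)
    if m.sum() and m2.sum():
        a=np.median(X[m],0);b=np.median(X[m2],0);pv=np.array([-50,0])
        print(f,a,b,np.arctan2(*(a[:2]-pv)),np.arctan2(*(b[:2]-pv)),m.sum(),m2.sum())
```

```text
wrist1 [-74.69850159 -34.93875028 125.2658542 ] [-90.48264234 -86.90357593 125.2339731 ] -2.5262451058874276 -2.705649452617392 216 128
wrist2 [-75.60651014 -34.8221217  125.04186809] [-91.48501384 -87.34112845 124.95267455] -2.5075324897556883 -2.6981632077780198 1250 646
wrist3 [-70.44504675 -34.638234   125.12885585] [-81.8366364  -87.29928323 125.09059869] -2.6083767759777636 -2.7918968325588054 1061 546
wrist4 [-59.78754885 -34.8081023  125.22725508] [-59.04808007 -87.30621792 125.28750131] -2.867484570683661 -3.0383251663696242 934 543
```

```bash
python3 -m handwheel '[[[-15,-2,0,0,0.037,0,-1],[-35,-4,0,0,0.037,0,-1],[-55,-6,0,0,0.037,0,-1],[-62,-6,-30,0,0.037,0,-1],[-62,-6,-85,0,0.037,0,-1]]]'
python3 - <<'E'
from h import *
snap('wrist','wrist5')
P=pts('wrist5').reshape(-1,3);X=np.c_[(P-O)@ex,(P-O)@ey,P[:,2]]*1e3
m2=(X[:,2]>116)&(X[:,2]<131)&(X[:,1]<-80)&(X[:,1]>-95)&(X[:,0]>-110)&(X[:,0]<-25)
b=np.median(X[m2],0);print(b,np.arctan2(b[0]+50,b[1]),m2.sum())
go(-.128,.06,.21)
E
```

```text
time: 6.35
eef_pos: [0.5539, 0.0241, 0.1947]
orientation: [0.997, 0.074, -0.002, -0.0]
ft_force: [1.2, -1.0, 0.5]
opening: 0.0006
[-68.17625162 -87.44628166 125.02818985] -2.936654595913716 273
t 6.4 stand mm [-125.4 -113.8  203.9] F stand [ 3.  -0.7  4.6] open 0.0003
shift mm [  -2.4 -173.8   -6.6] rot [ 0.003 -0.014  0.   ]
```

View pics/wrist5.png

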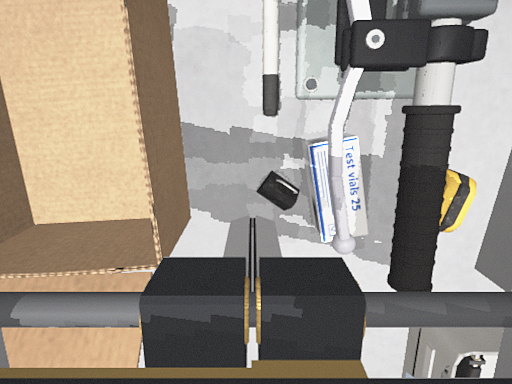

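```bash
python3 -m handwheel '[[[-1,-35,-7,0,0,0,-1],[-2,-80,-7,0,0,0,-1],[-2,-125,-7,0,0,0,-1],[-2,-174,-7,0,0,0,-1],[-2,-174,-7,0,0,0,-1]]]';python3 -m handwheel '[[[0,0,0,0,0,0,-1],[0,0,0,0,0,0,-1],[0,0,0,0,0,0,-1],[0,0,0,0,0,0,-1],[0,0,0,0,0,0,-1]]]'; python3 -m handwheel '[[[0,0,0,0,0,0,-1],[0,0,0,0,0,0,-1],[0,0,0,0,0,0,-1],[0,0,0,0,0,0,-1],[0,0,0,0,0,0,-1]]]'; python3 -m handwheel '[[[0,0,0,0,0,0,-1],[0,0,0,0,0,0,-1],[0,0,0,0,0,0,-1],[0,0,0,0,0,0,-1],[0,0,0,0,0,0,-1]]]'
python3 - <<'E'
from h import *
snap('side','side6');snap('top','top6');snap('wrist','wrist6')
P=pts('side6').reshape(-1,3);X=np.c_[(P-O)@ex,(P-O)@ey,P[:,2]]*1e3
for f in ['top6','side6']:
    P=pts(f).reshape(-1,3);X=np.c_[(P-O)@ex,(P-O)@ey,P[:,2]]*1e3
    m=(X[:,2]>116)&(X[:,2]<131)&(X[:,1]<-80)&(X[:,1]>-95)&(X[:,0]>-110)&(X[:,0]<-25)
    print(f,m.sum(),np.median(X[m],0))
    m=(X[:,0]>-150)&(X[:,0]<-108)&(X[:,1]>.035*1e3)&(X[:,1]<85)&(X[:,2]>125)&(X[:,2]<160);print('tab',m.sum(),np.median(X[m],0))
go(-.128,.06,.155)
im=cv2.imread('pics/side6.png')[100:280,190:350];cv2.imwrite('pics/sidec6.png',cv2.resize(im,None,fx=3.3,fy=3.3,interpolation=cv2.INTER_CUBIC))
E
```

```text
time: 7.02
eef_pos: [0.5323, 0.1991, 0.2104]
orientation: [0.997, 0.077, 0.008, -0.0]
ft_force: [-0.1, -0.6, -0.1]
opening: 0.0006
time: 7.65
eef_pos: [0.5324, 0.1987, 0.2105]
orientation: [0.997, 0.076, 0.008, -0.0]
ft_force: [0.0, 0.2, 0.1]
opening: 0.0005
time: 8.28
eef_pos: [0.5324, 0.1987, 0.2104]
orientation: [0.997, 0.076, 0.008, -0.0]
ft_force: [1.2, -0.0, -0.2]
opening: 0.0001
time: 8.9
eef_pos: [0.5324, 0.1987, 0.2104]
orientation: [0.997, 0.076, 0.008, -0.0]
ft_force: [0.3, -1.0, 0.4]
opening: 0.0003
top6 22 [-66.91343684 -87.41966539 125.25049316]
tab 29 [-127.77126922   49.05044096  141.30493552]
side6 17 [-68.75968833 -86.56257323 122.45540767]
tab 67 [-126.35651046   56.31322612  139.33120628]
t 9.05 stand mm [-126.6   63.3  210.4] F stand [-0.  -0.4 -0.5] open 0.0006
shift mm [-2.3  3.2 55.4] rot [ 0.001 -0.016  0.004]
```

View pics/sidec6.png

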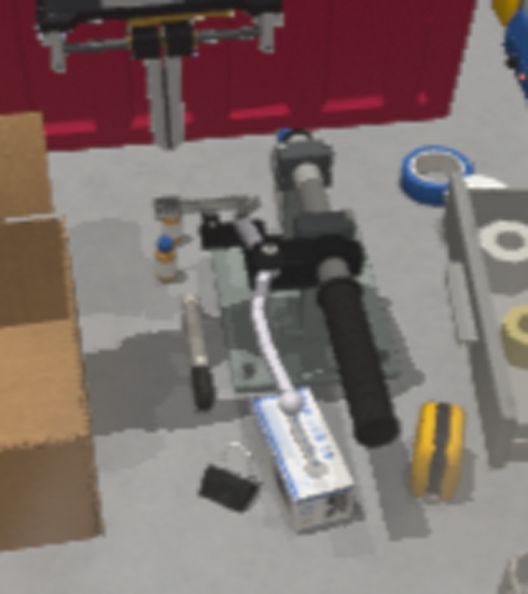

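View pics/wrist6.png

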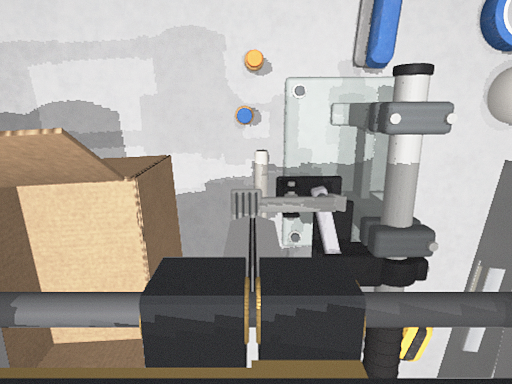

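Run:
```python
from h import *
for u,v in [(232,190),(260,190),(232,217),(260,217)]: print(np.round(S(pix('wrist6',u,v,.141))*1e3,1))
for u,v in [(153,196),(203,198)]: pass
P=pts('side6')
im=cv2.imread('pics/side6.png')[140:180,225:275];cv2.imwrite('pics/sidec7.png',cv2.resize(im,None,fx=12,fy=12,interpolation=cv2.INTER_CUBIC))
```

```text
[-140.2   71.6  141. ]
[-118.8   71.7  141. ]
[-140.4   49.9  141. ]
[-118.6   49.9  141. ]
```

```bash
python3 -m handwheel '[[[-3,2.5,25,0,-0.016,0,-1],[-3,2.5,45,0,-0.016,0,-1],[-3,2.5,53,0,-0.016,0,-1],[-3,2.5,53,0,-0.016,0,-1]]]'
python3 - <<'E'
from h import *
go(-.130,.0605,.140)
E
```

```text
time: 9.55
eef_pos: [0.5305, 0.1958, 0.1572]
orientation: [0.997, 0.076, -0.0, 0.0]
ft_force: [1.0, -0.4, 0.7]
opening: 0.0007
t 9.55 stand mm [-128.9   60.7  157.2] F stand [ 0.9 -0.6  0.7] open 0.0007
shift mm [-1.1  0.2 17.2] rot [0.001 0.001 0.004]
```

```bash
python3 -m handwheel '[[[-1,0,5,0,0,0,-1],[-1,0,9,0,0,0,-1],[-1,0,12,0,0,0,-1],[-1,0,15,0,0,0,-1],[-1,0,17,0,0,0,-1]]]'
python3 - <<'E'
from h import *
go(-.130,.0605,.140)
snap('side','side8');
im=cv2.imread('pics/side8.png')[100:280,190:350];cv2.imwrite('pics/sidec8.png',cv2.resize(im,None,fx=3.3,fy=3.3,interpolation=cv2.INTER_CUBIC))
E
```

```text
time: 10.18
eef_pos: [0.5287, 0.1957, 0.1401]
orientation: [0.997, 0.076, -0.001, 0.001]
ft_force: [-3.9, -0.6, 4.6]
opening: 0.0006
t 10.18 stand mm [-130.8   60.8  140.1] F stand [-3.9  0.   4.6] open 0.0006
shift mm [0.8 0.3 0.1] rot [0.001 0.002 0.004]
```

View pics/sidec8.png

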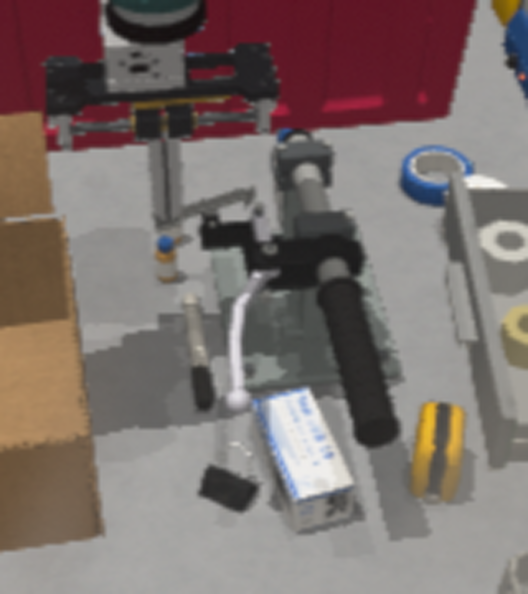

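The catch tab is tilted under the fingertips at about (160, 218) in the crop. The lever has sprung out, with its ball at (237, 398). I'll lift straight off next.

```bash
python3 -m handwheel '[[[0,0,-10,0,0,0,-1],[0,0,-30,0,0,0,-1],[0,0,-70,0,0,0,-1],[0,0,-110,0,0,0,-1],[0,0,-110,0,0,0,-1]]]'; python3 -m handwheel '[[[-40,0,0,0,0,0,-1],[-80,0,0,0,0,0,-1],[-80,0,0,0,0,0,-1],[-80,0,0,0,0,0,-1]]]'
python3 - <<'E'
from h import *
snap('side','side9');snap('top','top9')
for f in ['top0','top9','side0','side9']:
    P=pts(f).reshape(-1,3);X=np.c_[(P-O)@ex,(P-O)@ey,P[:,2]]*1e3
    m=(X[:,2]>116)&(X[:,2]<131)&(X[:,1]<-80)&(X[:,1]>-95)&(X[:,0]>-110)&(X[:,0]<-25)
    m1=(X[:,0]>-145)&(X[:,0]<-108)&(X[:,1]>.035*1e3)&(X[:,1]<85)&(X[:,2]>115)&(X[:,2]<160)
    print(f,'blade',m.sum(),np.median(X[m],0),'tab',m1.sum(),np.median(X[m1],0))
go(-.130,.0605,.140)
im=cv2.imread('pics/side9.png')[100:280,190:350];cv2.imwrite('pics/sidec9.png',cv2.resize(im,None,fx=3.3,fy=3.3,interpolation=cv2.INTER_CUBIC))
im=cv2.imread('pics/top9.png')[110:225,150:310];cv2.imwrite('pics/topc9.png',cv2.resize(im,None,fx=5,fy=5,interpolation=cv2.INTER_CUBIC))
E
```

```text
time: 10.85
eef_pos: [0.5317, 0.1963, 0.2538]
orientation: [0.997, 0.076, 0.003, -0.0]
ft_force: [0.4, 0.7, -0.1]
opening: 0.0002
time: 11.35
eef_pos: [0.4535, 0.1842, 0.2529]
orientation: [0.997, 0.076, 0.004, -0.0]
ft_force: [0.2, -0.4, 0.6]
opening: 0.0006
top0 blade 21 [-89.77785076 -85.8162059  125.14149194] tab 116 [-126.90431051   58.441447    141.64026962]
top9 blade 21 [-89.68945055 -85.82373638 125.26757766] tab 64 [-123.29049721   53.71129942  140.96753122]
side0 blade 15 [-89.34553374 -85.67057797 123.82842663] tab 68 [-126.30983785   55.64061949  139.67543024]
side9 blade 12 [-89.89012823 -85.74259511 122.81219652] tab 67 [-126.35943261   56.00421183  139.45721571]
t 11.45 stand mm [-206.5   60.6  252.8] F stand [0.6 0.4 0.4] open 0.0005
shift mm [ 75.7   0.3 113.4] rot [ 0.    -0.007  0.004]
```

View pics/sidec9.png

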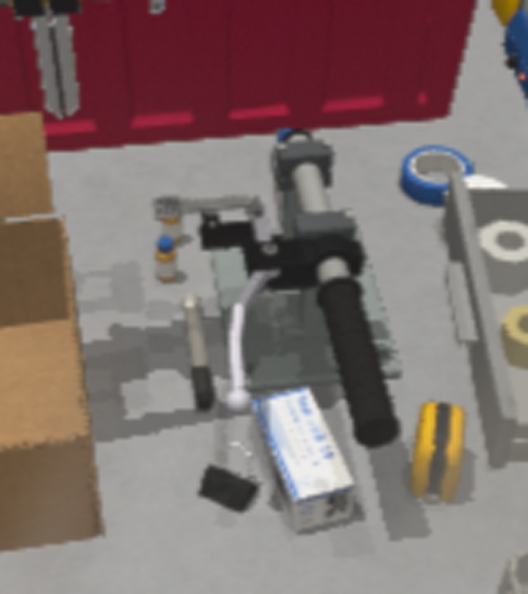

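View pics/topc9.png

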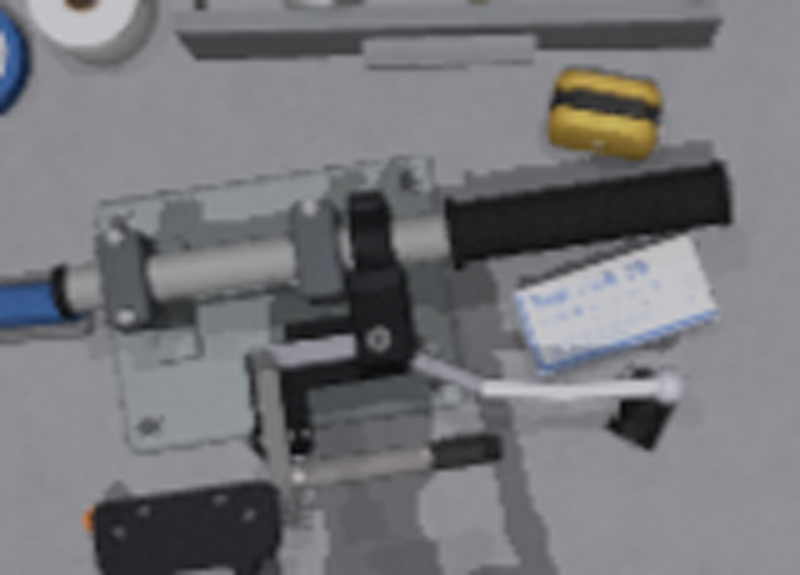

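The lever is back at its rest position to within the measurement, the tab is back up, and the loose things sit where they started. I'll hand the job in.

```bash
python3 -c "
from plant import ctrl
print(ctrl.job_done())"
```

```text
the job is handed in; nothing more can be done
None
```

The brake check is done and handed in at about 11.5 s; the hand-in gives no verdict, so these are my own readings.

- **Pressing in:** I pressed the lever with the backs of the closed fingers until it came up firm. The last 8 mm of commanded push moved it only about 0.3 mm, at about 17 N sideways. The camera put the lever at about 0.34 rad.
- **Catch holding:** The hand was off for more than 3 s, and the catch kept the lever in. The camera put it at roughly 0.24 to 0.27 rad, less certain because the first picture was taken while the arm was moving.
- **Release:** I pressed the thumb tab down about 9 mm at about 5 N, and the lever sprang out.

**Last checks:** With the hand clear, the blade was within about 0.6 mm of where it started. In the side view the tab was within 0.4 mm of its start. The top view's tab reading differed by about 4 mm because the gripper hid part of the tab. In the final pictures the marker, vial carton, clip and tape measure, and the vials where visible, were where they began. I did not compare the stapler and masking tape separately. The wrist force gave no sign of touching the bar.

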